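# Press the cemented half-sole of a clog in the bench screw press

## Task

Put the clog sole with the black rubber half-sole into the green screw press, upside down as it lies and pointing straight in, its toe slid gently up against the toe stop. Then screw the press down by its T-handle, half turn after half turn, until the foot bears firmly on the rubber, without crushing it, let go and leave it pressing. Leave everything else on the bench where it is.

Things in the scene. Friction and masses are not known exactly. Their poses are not given: they have to be found in the camera images.
- press: green cast-iron bench screw press, bolted down, a C-frame. Origin on the spindle axis at table height, z up, x from the open throat to the column. Flat steel bed 40 mm above the table, x -222 to 162, 136 mm wide; column x 107 to 163; head 60 mm wide (68 mm round boss on the axis) 154 to 196 mm up, brass nut to 208 mm. Open at the front and both sides between bed and head
- toe_stop: dark steel V-shaped toe stop fixed on the press's bed, 22 mm high, opening to the throat; axes as the press's, origin on the spindle axis at bed height. When a toe rests against both its arms, the sole's origin lies under the spindle axis. Each arm stands at 45 degrees, so the toe wedges: a push of 35 N loads the two arms with 50 N together, which is the most they should take
- foot: round pressing foot on the lower end of the spindle, 56 mm across, steel with a rubber pad; moves straight up and down, does not turn. Origin at the centre of its underside, z up. At the start 90 to 96 mm above the table, that is 16 to 22 mm above the rubber of a sole lying on the bed. It is 33 mm high, then comes the bare spindle, 25 mm thick
- bar_mid (a point): middle of the T-handle on top of the spindle: a level steel bar 12 mm thick through a hub (32 mm thick, reaching 17 mm above and below the bar), 172 mm above the foot's underside; the clear bar runs from 17 to 76 mm either side of the axis. Clockwise seen from above screws foot and bar down together, 20 mm a turn; 0.9 to 1.3 turns from the start to a firm hold
- red_end (a point): centre of the red ball (22 mm) on one end of the T-handle, 88 mm from the axis. The thread is stiff: turning it free takes 0.55 N m all the way (8 N at 70 mm from the axis), and it stays where it is left. Once the foot presses on the work, every 10 N of pressing force adds 0.032 N m to the torque needed to turn it on
- black_end (a point): centre of the black ball on the other end of the T-handle, 176 mm from the red one
- pad: rubber pad, 9 mm thick, under the foot; origin at the centre of its underside, z up. A firm hold is 120 N of pressing force, felt at the T-handle as 0.38 N m more than turning free (0.93 N m in all, 13.3 N at 70 mm; a hand stopped against it feels 0.1 to 0.2 N m less). Below 70 N the cement does not take, above 175 N the rubber is bruised, at 220 N it is crushed.
- sole: the work: light wooden clog sole, 270 mm long, about 0.24 kg, lying upside down with a black rubber half-sole cemented on its forepart. Origin at the flat underside below the ball of the foot, z up, x to the toe. Round toe of radius 44 mm about x = 26 mm; forepart 88 mm wide, 34 mm high with the rubber (x -60 to 70); waist 28 mm high; centre of mass about x = -75 mm
- heel (a point): middle of the top of the sole's heel block, 150 mm behind the sole's origin (x = -150 mm), 58 mm above its underside. The block runs from x = -200 to -125 mm, 54 mm wide, with flat parallel sides from -190 to -125. Held here, the gripper stays clear of the press when the sole is in
- mate: the other clog sole of the pair, same shape, forepart 28 mm high, no rubber on it yet; leave it. Origin and axes as for sole.
- cement: yellow cement tin, 84 mm thick, 110 mm high, origin under its middle; leave it.
- solvent: brown bottle, 56 mm thick, 140 mm high, origin under its middle; leave it.
- hammer: hammer lying along its x axis, head at +x; leave it.
- nails: flat steel nail tray with six bays, 90 x 120 x 35 mm, origin under its middle; leave it.
- spool_a: blue spool, 48 mm thick, 70 mm high; leave it.
- spool_b: grey spool, 48 mm thick, 70 mm high; leave it.
- heels: stack of four black rubber heel pieces, 70 x 62 x 32 mm; leave it.

How it is judged:
On the way, in this order (a step that is already met when the one before it is completed fails the run):
1. the sole lies flat on the bed, straight, its toe up against the stop, the foot not yet on it (horizontal distance between sole and press below 0.006 m and angle between the x axis of sole and the x axis of press, either way round below 0.2 rad and z of sole in the frame of press below 0.044 m and contact force between foot and sole below 1 N), for 0.2 s.
2. the foot is screwed down and bears firmly on the rubber (contact force between foot and sole between 70 and 175 N), for 0.2 s.
At the end, for the whole second after the job is handed in: The foot presses on the rubber half-sole with 70 to 175 N; the sole lies flat on the bed (within 0.07 rad and 4 mm) and at rest, pointing into the throat within 0.2 rad, its origin within 6 mm of the spindle axis, as it is when the toe rests against the stop (all of step 2 and horizontal distance between sole and press below 0.006 m and angle between the x axis of sole and the x axis of press, either way round below 0.2 rad and angle between sole's own z axis and vertical below 0.07 rad and z of sole in the frame of press below 0.044 m and linear speed of sole below 0.01 m/s); the robot touches nothing.
It fails at once if the rubber is crushed: the foot presses on the sole with more than 220 N (contact force between foot and sole above 220 N).
It fails at once if the sole is rammed against the toe stop with more than 50 N (contact force between toe_stop and sole above 50 N).
It fails at once if another thing on the bench is shifted by more than 15 mm (distance of any of mate, cement, solvent, hammer, nails, spool_a, spool_b, heels from where it was at the start of the episode above 0.015 m).
It also fails if it takes over 72 s, if anything falls off the work surface, if the arm or the gripper's body presses on something with over 40 N, if the wrist force passes 120 N, or if a joint passes its speed limit or range.

## Robot

A 6-joint arm with a two-finger parallel gripper is mounted at the origin on the work surface. World frame = base frame: x ahead of the robot, y to its left, z up, the work surface at z = 0. Lengths are in m, angles in rad, forces in N, time in s.
With the tool pointing down it reaches from about 0.225 to 0.875 m from the base axis. Payload 3.4 kg.
Tool frame: the origin (TCP) lies at the very end of the fingers, on their centre line; the grasp point (between the pads) lies 19 mm behind it (manip.pinch_z is the distance from the TCP to the grasp point, in m); z points along the fingers, y is the line along which they close (so a half turn about z gives the same grasp; the last joint's range is limited). The gripper opens to 85 mm and grips with 20 to 120 N. Pads are 22 mm wide; open, the fingers measure 114 mm over their backs; the gripper's body (76 mm by 85 mm) begins 54 mm behind the grasp point. The pads swing forward as they close: fully open they stand 13 mm farther back than shut.
Start: joints at [1.034, 0.276, 1.505, -0, 1.361, -0.121], TCP at [0.232, 0.526, 0.231] pointing down, gripper open.
Joint ranges: [-2.89, 2.89], [-0.75, 2.08], [0.22, 2.7], [-1.18, 4.32], [0.11, 2.71], [-2.7, 2.7]. Speed limits (rad/s): [2.57, 2.57, 3.14, 3.14, 3.14, 3.14].

## Interface

Orientations are given as a unit quaternion [w, x, y, z].
In Python, from rig import manip gives the robot as it stands. The module is installed in compiled form; this text tells all that it offers.
- The arm moves only by the shell command python3 -m jog 'ROWS' [FORCE]. ROWS is JSON, a list of rows, each an object of numbers: "dx", "dy", "dz": the shift along the tool's x, y, z each as a share of 25 cm, from -1 to 1; "ax", "ay", "az": the turn, a rotation vector about the tool's x, y, z each as a share of 90 degrees, from -1 to 1; "grip": the opening, from -1 (shut) to 1 (fully open), so that 0 is half open. A call has 1 to 5 rows; each row is the pose to reach, as a shift and turn from the pose commanded when the call began, along the tool's axes at that moment; what a row does not reach only later rows make up. A row lasts 1/12 s, in which the tool goes at most 41.7 mm and 7.16 degrees, less where a joint would pass 70% of its speed; a pose out of reach is approached as far as the arm can. A call with a number of a shift or a turn outside -1 to 1 is refused whole. A call with a gripper value outside its range is refused whole. The fingers move at their own pace and stop on an object; FORCE is the grip in N (left out, the last holds). Time passes only in rows, so rows that repeat a pose let the fingers close. It gives the time, the measured TCP pose, the force, the opening and the grip force at its end, in the units of the state.
- manip.get_state(): the state, without advancing time (a new reading comes with each control period).
- manip.get_image(name): name is "scene" or "top" or "wrist"; returns a dict with "img" (480x640x3 uint8, red, green, blue), "mtx" (3x3 intrinsics, pixels), "world_to_cam" (4x4, takes a point from world to camera coordinates); the wrist camera has in their place "T_tool_cam" (4x4, takes a point from camera to tool coordinates, whose origin is the TCP and whose axes are the flange's). Camera axes: x right, y down, z forward; pixel columns grow to the right and rows downward; lengths in m; the calibration is good to about 2 mm. A picture is of the moment at which its call begins: read the wrist's pose just before it. There is no depth.
- manip.sign_off(): hands the job in; it is judged then, once.
The state is a dict: "clock": time; "qpos": joint angles; "qd": joint speeds; "effort": joint torques, N m; "position": TCP position; "ee_rot": TCP orientation; "contact_force": force on the tool from outside, world axes, zero at the start; "moment": the same for the moment, N m; "width": finger opening in m; "gripper_force": force on a finger pad.
Only numpy, scipy, OpenCV 4.12 (cv2) and the standard library are available. Lean on these libraries where they do the work, as an engineer would, in place of code of your own. Each camera call takes 0.05 s, during which the arm holds its last target. There are 200 camera calls.

## Working session

There is one attempt and no reset: what is moved stays moved. The work goes in short steps, Python scripts to look and compute and a shell command to move; the robot and the scene stay as the last step left them, time stands still between calls to the robot, and variables do not carry over. Pictures are saved under pics/ and viewed, at most 10 in all, crops included, and the job is handed in when it is done.

```bash
mkdir -p pics
cat > h.py <<'E'
import numpy as np, cv2
from rig import manip
from scipy.spatial.transform import Rotation as R
def snap(name,fn):
    s=manip.get_state(); d=manip.get_image(name)
    cv2.imwrite('pics/'+fn,d['img'][:,:,::-1])
    np.savez('pics/'+fn+'.npz',mtx=d['mtx'],wc=d.get('world_to_cam',np.eye(4)),tc=d.get('T_tool_cam',np.eye(4)),p=s['position'],q=s['ee_rot'])
def cam(fn):
    z=np.load('pics/'+fn+'.npz'); wc=z['wc']
    if np.allclose(wc,np.eye(4)):
        T=np.eye(4); q=z['q']; T[:3,:3]=R.from_quat(np.r_[q[1:],q[0]]).as_matrix(); T[:3,3]=z['p']
        wc=np.linalg.inv(T@z['tc'])
    return z['mtx'],wc
def at_z(fn,uv,h):
    K,wc=cam(fn); ci=np.linalg.inv(wc)
    r=ci[:3,:3]@np.linalg.inv(K)@np.array([*uv,1.]); c=ci[:3,3]
    return c+r*(h-c[2])/r[2]
def proj(fn,P):
    K,wc=cam(fn); p=K@(wc@np.r_[P,1])[:3]; return p[:2]/p[2]
E
python3 - <<'E'
from h import *
snap('scene','s0.png');snap('top','t0.png');snap('wrist','w0.png')
s=manip.get_state();print(s)
for n in('s0.png','t0.png'):print(np.linalg.inv(cam(n)[1])[:3,3])
E
```

```text
{'clock': 0.15, 'qpos': array([ 1.03397521e+00,  2.76461716e-01,  1.50583011e+00,  4.64948560e-05,
        1.36071550e+00, -1.21032435e-01]), 'qd': array([ 0.00134633, -0.00195421, -0.00293311, -0.00277115, -0.00109549,
       -0.0011    ]), 'effort': array([ 2.17127985e-03, -4.17143190e+01, -2.46032220e+01, -1.24614930e-04,
        7.67177524e-03,  3.45421756e-05]), 'position': array([0.23205458, 0.5256677 , 0.23063647]), 'ee_rot': array([-2.50002259e-04,  2.06404748e-01,  9.78466443e-01, -6.62069437e-04]), 'contact_force': array([-0.16409738, -0.50085371, -0.52861517]), 'moment': array([ 0.02767848, -0.01337317, -0.00729071]), 'gripper_force': 0.0, 'width': 0.0853724788449387}
[ 1.35090261 -0.33753248  1.15751319]
[0.49021611 0.08569455 1.40290751]
```

View pics/t0.png

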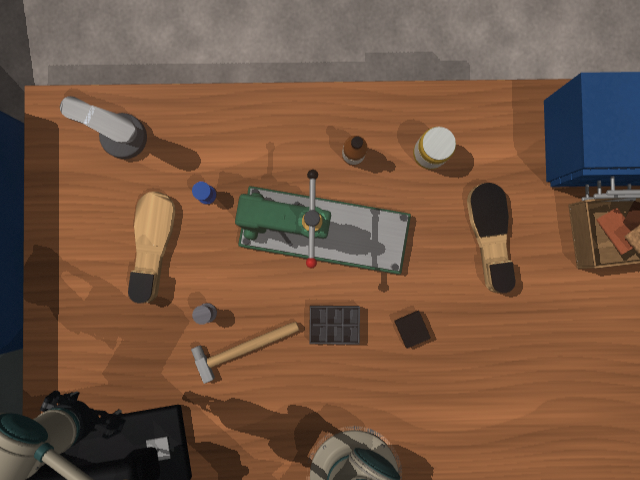

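View pics/s0.png

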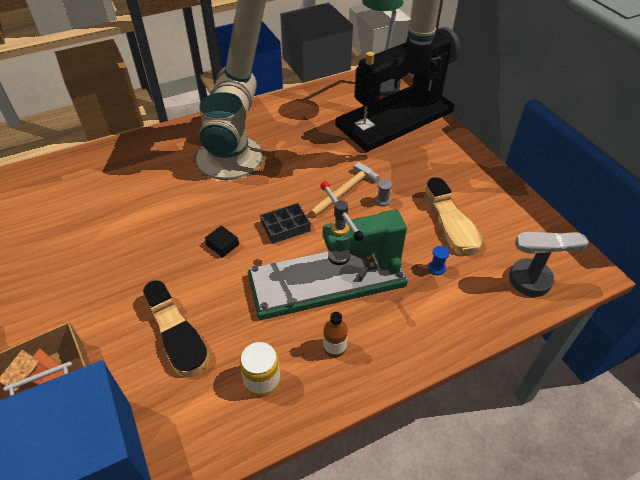

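Run:
```python
from h import *
im=cv2.imread('pics/t0.png')
a=cv2.resize(im[165:305,225:425],None,fx=4,fy=4,interpolation=cv2.INTER_CUBIC)
b=cv2.resize(im[165:305,450:540],None,fx=4,fy=4,interpolation=cv2.INTER_CUBIC)
cv2.imwrite('pics/ta.png',a)
cv2.imwrite('pics/tb.png',b)
for p in([0,0,0],[.4,0,0],[.4,.2,0],[.232,.526,.23]):print(proj('t0.png',p))
```

```text
[354.17690509 473.20479178]
[351.0543215  307.09618464]
[269.19338064 308.5126658 ]
[ 99.77776204 402.16325658]
```

View pics/ta.png

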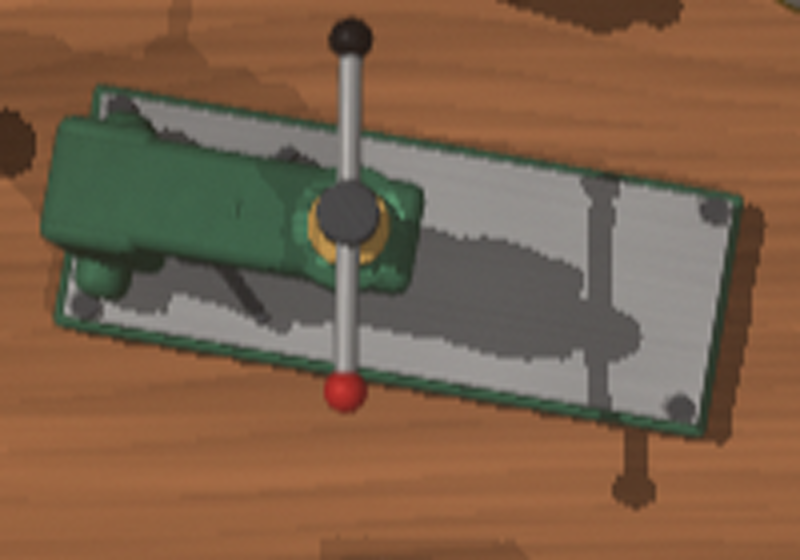

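View pics/tb.png

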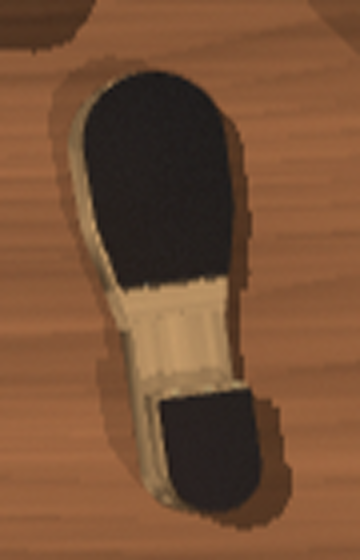

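Run:
```python
from h import *
f='t0.png'
def W(x,y,h,ox=225): return at_z(f,(ox+(x+.5)/4-.5,165+(y+.5)/4-.5),h)
C=np.array([W(*p,.04)[:2] for p in[(97,88),(740,197),(705,435),(58,322)]])
print(C,np.linalg.norm(C-np.roll(C,-1,0),axis=1))
ex=(C[0]+C[3]-C[1]-C[2]);ex/=np.linalg.norm(ex);print('yaw',np.arctan2(ex[1],ex[0]))
print('orig',C.mean(0)+ex*.030)
for h in(.262,.268):
  r,b=W(345,391,h),W(350,38,h);print('bar',(r+b)/2,np.linalg.norm(r-b), np.arctan2(*(r-b)[[1,0]]))
print('hubtop',W(348,212,.282))
toe=W(155,72,.034,450);rear=W(174,285,.034,450);hf=W(205,397,.058,450);hb=W(215,512,.058,450)
print('sole',toe,rear,hf,hb,np.linalg.norm(toe-rear),np.linalg.norm(hf-hb))
d=(toe-hb)[:2];print(np.arctan2(d[1],d[0]), np.arctan2(*(toe-rear)[[1,0]]))
```

```text
[[ 0.69391133  0.241533  ]
 [ 0.62245591 -0.14198514]
 [ 0.48058265 -0.11782208]
 [ 0.55422123  0.26633651]] [0.39011799 0.14391621 0.39115274 0.14187507]
yaw 1.3839958083593789
orig [0.59336426 0.09149368]
bar [0.59552372 0.09178412 0.262     ] 0.17702238228967349 3.1114564237337565
bar [0.59496991 0.0917521  0.268     ] 0.17609142663848731 3.1114564237337565
hubtop [0.59462683 0.09142049 0.282     ]
sole [ 0.69565063 -0.33495765  0.034     ] [ 0.56683721 -0.3426947   0.034     ] [ 0.49912659 -0.35156841  0.058     ] [ 0.43146307 -0.35545523  0.058     ] 0.1290455677842827 0.06777505788428993
0.07743211824316852 0.0599919884830875
```

```bash
cat >> h.py <<'E'
def plan(pos,yaw,n):
    """yaw: target heading (deg) of tool y. Straight move in n calls; prints the row of each call."""
    s=manip.get_state(); q=s['ee_rot']; r=R.from_quat(np.r_[q[1:],q[0]]); p=np.array(s['position'])
    rt=R.from_matrix(np.c_[np.cross([np.cos(np.radians(yaw)),np.sin(np.radians(yaw)),0],[0,0,-1]),[np.cos(np.radians(yaw)),np.sin(np.radians(yaw)),0],[0,0,-1]])
    w=(r.inv()*rt).as_rotvec(); d=(np.array(pos)-p)/n
    print('at',p.round(4),'rot deg',np.degrees(w).round(2),'dist',np.linalg.norm(d)*n)
    for k in range(n):
        rk=r*R.from_rotvec(w*k/n); v=rk.inv().apply(d)/.25; a=w/n/(np.pi/2)
        print('d',v.round(3),'a',a.round(3))
E
python3 -c "
from h import *
plan([.476,-.352,.17],-86.1,6)"
```

```text
at [0.2321 0.5257 0.2306] rot deg [-4.0000e-02  1.0000e-01  1.5228e+02] dist 0.9129549488802415
d [-0.385 -0.47   0.041] a [-0.     0.     0.282]
d [-0.549 -0.259  0.041] a [-0.     0.     0.282]
d [-0.607  0.001  0.041] a [-0.     0.     0.282]
d [-0.548  0.261  0.04 ] a [-0.     0.     0.282]
d [-0.383  0.471  0.04 ] a [-0.     0.     0.282]
d [-0.144  0.59   0.04 ] a [-0.     0.     0.282]
```

```bash
python3 -m jog '[{"dx":-0.385,"dy":-0.47,"dz":0.04,"az":0.282,"grip":1},{"dx":-0.385,"dy":-0.47,"dz":0.04,"az":0.282,"grip":1},{"dx":-0.385,"dy":-0.47,"dz":0.04,"az":0.282,"grip":1},{"dx":-0.385,"dy":-0.47,"dz":0.04,"az":0.282,"grip":1},{"dx":-0.385,"dy":-0.47,"dz":0.04,"az":0.282,"grip":1}]'
python3 -m jog '[{"dx":-0.55,"dy":-0.26,"dz":0.04,"az":0.282},{"dx":-0.55,"dy":-0.26,"dz":0.04,"az":0.282},{"dx":-0.55,"dy":-0.26,"dz":0.04,"az":0.282},{"dx":-0.55,"dy":-0.26,"dz":0.04,"az":0.282},{"dx":-0.55,"dy":-0.26,"dz":0.04,"az":0.282}]'
python3 -c "
from h import *
plan([.476,-.352,.17],-86.1,4)"
```

```text
at [0.2321 0.5257 0.2306] rot deg [-4.0000e-02  1.0000e-01  1.5228e+02] dist 0.9129549488802416
d [-0.578 -0.704  0.061] a [-0.     0.     0.423]
d [-0.889 -0.198  0.061] a [-0.     0.     0.423]
d [-0.822  0.392  0.061] a [-0.     0.     0.423]
d [-0.406  0.816  0.061] a [-0.     0.     0.423]schema error: expected keys dx, dy, dz, ax, ay, az, grip
schema error: expected keys dx, dy, dz, ax, ay, az, grip
```

```bash
python3 -m jog '[{"dx":-0.385,"dy":-0.47,"dz":0.04,"ax":0,"ay":0,"az":0.282,"grip":1},{"dx":-0.385,"dy":-0.47,"dz":0.04,"ax":0,"ay":0,"az":0.282,"grip":1},{"dx":-0.385,"dy":-0.47,"dz":0.04,"ax":0,"ay":0,"az":0.282,"grip":1},{"dx":-0.385,"dy":-0.47,"dz":0.04,"ax":0,"ay":0,"az":0.282,"grip":1},{"dx":-0.385,"dy":-0.47,"dz":0.04,"ax":0,"ay":0,"az":0.282,"grip":1}]'
python3 -m jog '[{"dx":-0.55,"dy":-0.26,"dz":0.04,"ax":0,"ay":0,"az":0.282,"grip":1},{"dx":-0.55,"dy":-0.26,"dz":0.04,"ax":0,"ay":0,"az":0.282,"grip":1},{"dx":-0.55,"dy":-0.26,"dz":0.04,"ax":0,"ay":0,"az":0.282,"grip":1},{"dx":-0.55,"dy":-0.26,"dz":0.04,"ax":0,"ay":0,"az":0.282,"grip":1},{"dx":-0.55,"dy":-0.26,"dz":0.04,"ax":0,"ay":0,"az":0.282,"grip":1}]'
python3 -c "
from h import *
plan([.476,-.352,.17],-86.1,4)"
```

```text
clock: 0.57
position: [0.2726, 0.3745, 0.2207]
ee_rot: [0.001, 0.419, 0.908, -0.002]
contact_force: [-0.2, -0.2, -0.9]
width: 0.0851
gripper_force: 0.0
clock: 0.98
position: [0.3138, 0.2293, 0.2109]
ee_rot: [0.001, 0.608, 0.794, -0.001]
contact_force: [-0.7, 0.2, -0.7]
width: 0.0851
gripper_force: 0.0
at [0.3138 0.2293 0.2109] rot deg [1.0000e-01 1.6000e-01 1.0118e+02] dist 0.6048675086092777
d [-0.603  0.005  0.043] a [0.    0.    0.281]
d [-0.543  0.263  0.042] a [0.    0.    0.281]
d [-0.379  0.47   0.042] a [0.    0.    0.281]
d [-0.142  0.587  0.041] a [0.    0.    0.281]
```

```bash
python3 -m jog '[{"dx":-0.603,"dy":0.005,"dz":0.04,"ax":0,"ay":0,"az":0.281,"grip":1},{"dx":-0.603,"dy":0.005,"dz":0.04,"ax":0,"ay":0,"az":0.281,"grip":1},{"dx":-0.603,"dy":0.005,"dz":0.04,"ax":0,"ay":0,"az":0.281,"grip":1},{"dx":-0.603,"dy":0.005,"dz":0.04,"ax":0,"ay":0,"az":0.281,"grip":1},{"dx":-0.603,"dy":0.005,"dz":0.04,"ax":0,"ay":0,"az":0.281,"grip":1}]' >/dev/null
python3 -m jog '[{"dx":-0.543,"dy":0.263,"dz":0.04,"ax":0,"ay":0,"az":0.281,"grip":1},{"dx":-0.543,"dy":0.263,"dz":0.04,"ax":0,"ay":0,"az":0.281,"grip":1},{"dx":-0.543,"dy":0.263,"dz":0.04,"ax":0,"ay":0,"az":0.281,"grip":1},{"dx":-0.543,"dy":0.263,"dz":0.04,"ax":0,"ay":0,"az":0.281,"grip":1},{"dx":-0.543,"dy":0.263,"dz":0.04,"ax":0,"ay":0,"az":0.281,"grip":1}]' >/dev/null
python3 -m jog '[{"dx":-0.379,"dy":0.47,"dz":0.04,"ax":0,"ay":0,"az":0.281,"grip":1},{"dx":-0.379,"dy":0.47,"dz":0.04,"ax":0,"ay":0,"az":0.281,"grip":1},{"dx":-0.379,"dy":0.47,"dz":0.04,"ax":0,"ay":0,"az":0.281,"grip":1},{"dx":-0.379,"dy":0.47,"dz":0.04,"ax":0,"ay":0,"az":0.281,"grip":1},{"dx":-0.379,"dy":0.47,"dz":0.04,"ax":0,"ay":0,"az":0.281,"grip":1}]' >/dev/null
python3 -m jog '[{"dx":-0.142,"dy":0.587,"dz":0.04,"ax":0,"ay":0,"az":0.281,"grip":1},{"dx":-0.142,"dy":0.587,"dz":0.04,"ax":0,"ay":0,"az":0.281,"grip":1},{"dx":-0.142,"dy":0.587,"dz":0.04,"ax":0,"ay":0,"az":0.281,"grip":1},{"dx":-0.142,"dy":0.587,"dz":0.04,"ax":0,"ay":0,"az":0.281,"grip":1},{"dx":-0.142,"dy":0.587,"dz":0.04,"ax":0,"ay":0,"az":0.281,"grip":1}]'
python3 -c "
from h import *
snap('wrist','w1.png')
plan([.476,-.352,.17],-86.1,1)
for p in([.476,-.352,.058],[.501,-.35,.058],[.426,-.3555,.058],[.566,-.3427,.034],[.6258,-.34,.034]):print(proj('w1.png',p))"
```

```text
clock: 2.65
position: [0.4823, -0.3504, 0.1703]
ee_rot: [0.001, 0.999, 0.037, 0.001]
contact_force: [-0.0, -0.3, 1.2]
width: 0.0856
gripper_force: 0.0
at [ 0.481  -0.3472  0.1703] rot deg [-0.09 -0.02  0.44] dist 0.006943809857994767
d [-0.021  0.018  0.001] a [-0.001 -0.     0.005]
[316.00874468 238.9578265 ]
[315.76135939 207.65337367]
[315.85634515 296.17713011]
[312.41624142 115.94466112]
[314.45519504  25.89229165]
```

View pics/w1.png

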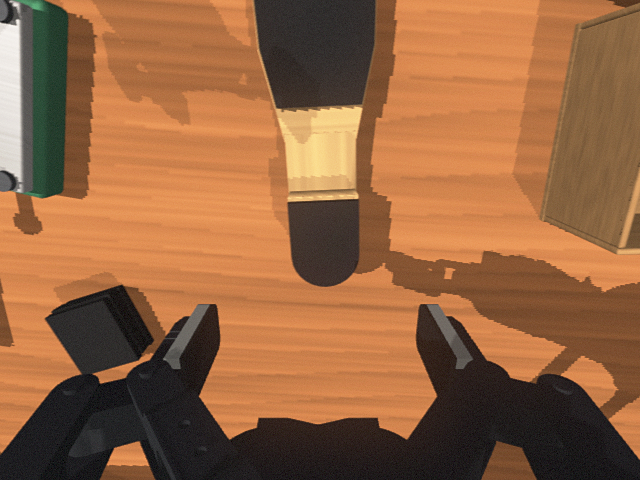

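```bash
python3 -m jog '[{"dx":-0.02,"dy":0.018,"dz":0,"ax":0,"ay":0,"az":0.005,"grip":1},{"dx":-0.02,"dy":0.018,"dz":0,"ax":0,"ay":0,"az":0.005,"grip":1},{"dx":-0.02,"dy":0.018,"dz":0,"ax":0,"ay":0,"az":0.005,"grip":1}]'
python3 -c "
from h import *
snap('wrist','w2.png')
plan([.476,-.352,.17],-86.1,1)
for p in([.476,-.352,.058],[.501,-.35,.058],[.426,-.3555,.058],[.566,-.3427,.034],[.6258,-.34,.034]):print(proj('w2.png',p))
im=cv2.imread('pics/w2.png')
g=im.max(axis=2)
for v in (60,100,215,230,245,260):
  r=g[v,230:420]; k=np.where(r<75)[0]+230; print(v,k.min(),k.max(),len(k))
c=g[:330,322];k=np.where(c<75)[0];print(k[k>150].min(),k[k>150].max(), k[k<150].max())
"
```

```text
clock: 2.95
position: [0.4744, -0.3501, 0.1715]
ee_rot: [-0.001, 0.999, 0.034, -0.0]
contact_force: [0.0, 0.9, 0.0]
width: 0.0854
gripper_force: 0.0
at [ 0.4745 -0.3503  0.1717] rot deg [-0.04 -0.01  0.02] dist 0.0027766142160877156
d [0.005 0.007 0.007] a [-0. -0.  0.]
[317.56895252 228.65443116]
[317.20741045 196.86400434]
[317.6216155 286.7073656]
[313.51441232 104.62387566]
[315.23986226  12.98746815]
60 268 369 102Traceback (most recent call last):
  File "<string>", line 9, in <module>
    r=g[v,230:420]; k=np.where(r<75)[0]+230; print(v,k.min(),k.max(),len(k))
                                                     ~~~~~^^
    return umr_minimum(a, axis, None, out, keepdims, initial, where)
ValueError: zero-size array to reduction operation minimum which has no identity
```

```bash
python3 -c "
from h import *
im=cv2.imread('pics/w2.png')
g=im.max(axis=2)
for v in (10,30,50,70,85,100,200,215,230,245):
  r=g[v,230:400]; k=np.where(r<75)[0]+230
  if len(k): print(v,k.min(),k.max(),len(k),at_z('w2.png',((k.min()+k.max())/2,v),.058 if v>150 else .034).round(4))
c=g[:330,320];k=np.where(c<75)[0];print([at_z('w2.png',(320,x),h).round(4) for x,h in((k[k>150].min(),.058),(k[k>150].max(),.058),(k[k<150].max(),.034))])
"
```

```text
10 258 376 119 [ 0.6277 -0.3411  0.034 ]
30 260 376 117 [ 0.6155 -0.3426  0.034 ]
50 265 372 108 [ 0.603  -0.3439  0.034 ]
70 271 367 97 [ 0.5899 -0.3452  0.034 ]
85 275 364 90 [ 0.5799 -0.3462  0.034 ]
200 291 360 65 [ 0.499  -0.3564  0.058 ]
215 292 360 68 [ 0.4874 -0.3577  0.058 ]
230 293 360 68 [ 0.4754 -0.359   0.058 ]
245 294 361 68 [ 0.4631 -0.3607  0.058 ]
[array([ 0.5063, -0.3517,  0.058 ]), array([ 0.4367, -0.3567,  0.058 ]), array([ 0.5737, -0.347 ,  0.034 ])]
```

```bash
python3 -c "
from h import *
plan([.478,-.3565,.05],-84.3,1)
plan([.478,-.3565,.022],-84.3,1)
"
```

```text
at [ 0.4745 -0.3503  0.1717] rot deg [-0.04 -0.01 -1.78] dist 0.12186031315671465
d [0.012 0.026 0.487] a [-0.   -0.   -0.02]
at [ 0.4745 -0.3503  0.1717] rot deg [-0.04 -0.01 -1.78] dist 0.1498217706564815
d [0.012 0.026 0.599] a [-0.   -0.   -0.02]
```

```bash
python3 -m jog '[{"dx":0.012,"dy":0.026,"dz":0.15,"ax":0,"ay":0,"az":-0.02,"grip":1},{"dx":0.012,"dy":0.026,"dz":0.3,"ax":0,"ay":0,"az":-0.02,"grip":1},{"dx":0.012,"dy":0.026,"dz":0.45,"ax":0,"ay":0,"az":-0.02,"grip":1},{"dx":0.012,"dy":0.026,"dz":0.55,"ax":0,"ay":0,"az":-0.02,"grip":1},{"dx":0.012,"dy":0.026,"dz":0.595,"ax":0,"ay":0,"az":-0.02,"grip":1}]'
python3 -m jog '[{"dx":0,"dy":0,"dz":0,"ax":0,"ay":0,"az":0,"grip":0.2},{"dx":0,"dy":0,"dz":0,"ax":0,"ay":0,"az":0,"grip":0.0},{"dx":0,"dy":0,"dz":0,"ax":0,"ay":0,"az":0,"grip":-0.2},{"dx":0,"dy":0,"dz":0,"ax":0,"ay":0,"az":0,"grip":-0.4},{"dx":0,"dy":0,"dz":0,"ax":0,"ay":0,"az":0,"grip":-0.5}]' 60
python3 -m jog '[{"dx":0,"dy":0,"dz":0,"ax":0,"ay":0,"az":0,"grip":-0.5},{"dx":0,"dy":0,"dz":0,"ax":0,"ay":0,"az":0,"grip":-0.5},{"dx":0,"dy":0,"dz":0,"ax":0,"ay":0,"az":0,"grip":-0.5}]' 60
python3 -c "
from h import *
print(manip.get_state()['moment'])
snap('wrist','w3.png');snap('top','t3.png')
plan([.478,-.3565,.022],-84.3,1)"
```

```text
clock: 3.42
position: [0.476, -0.3554, 0.0193]
ee_rot: [-0.003, 0.999, 0.049, -0.002]
contact_force: [-0.8, 0.8, -0.4]
width: 0.0853
gripper_force: 0.0
clock: 3.83
position: [0.4794, -0.3593, 0.0248]
ee_rot: [0.001, 0.999, 0.049, 0.002]
contact_force: [0.1, 0.8, 3.7]
width: 0.0534
gripper_force: 64.2
clock: 4.08
position: [0.4793, -0.3593, 0.0248]
ee_rot: [0.001, 0.999, 0.049, 0.002]
contact_force: [0.5, 0.4, 7.6]
width: 0.0536
gripper_force: 64.5
[0.3583124  0.01780334 0.13340077]
at [ 0.4793 -0.3593  0.0248] rot deg [ 0.16 -0.18 -0.09] dist 0.004142722007095976
d [-0.004 -0.012  0.011] a [ 0.002 -0.002 -0.001]
```

```bash
python3 -c "
from h import *
im=cv2.imread('pics/w3.png');g=im.max(axis=2)
a=cv2.imread('pics/t3.png')[165:305,440:550]
cv2.imwrite('pics/v3.png',np.hstack([im,cv2.resize(cv2.resize(a,None,fx=3.4,fy=3.4),(160,480))]))
for v in range(10,200,20):
  r=g[v,100:540]; k=np.where(r<75)[0]+100
  if len(k): print(v,k.min(),k.max(),len(k),at_z('w3.png',((k.min()+k.max())/2,v),.034).round(4))
"
```

```text
10 195 419 225 [ 0.5965 -0.3463  0.034 ]
30 201 414 214 [ 0.5907 -0.347   0.034 ]
50 208 409 202 [ 0.5847 -0.3479  0.034 ]
70 215 404 157 [ 0.5785 -0.3488  0.034 ]
```

View pics/v3.png

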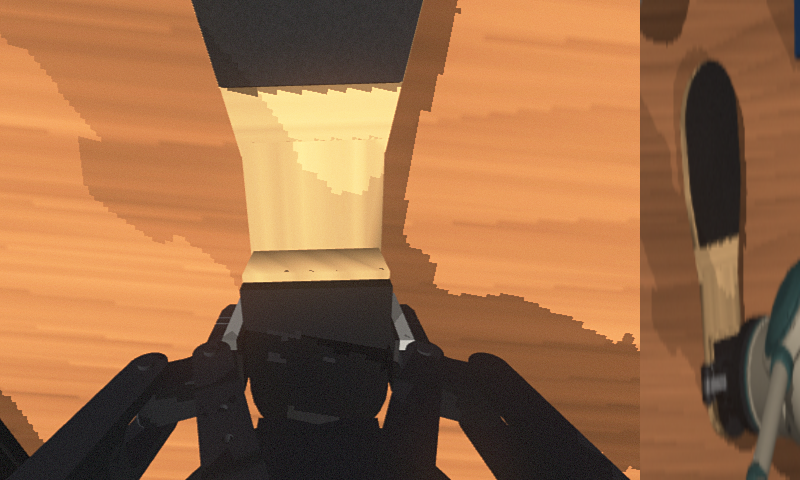

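```bash
python3 -c "
from h import *
a=at_z('w3.png',(317,283),.058);b=at_z('w3.png',(311,86),.034);print(a,b,np.linalg.norm((a-b)[:2]))
t=np.array([.4793,-.3593]);d=np.array([np.cos(.098),np.sin(.098)])
print((a[:2]-t)@d,(b[:2]-t)@d)
plan([.4793,-.3593,.145],-84.4,1)
ex=np.array([np.cos(1.384),np.sin(1.384)]);O=np.array([.594,.0917])
for s in(-.34,-.30,-.15):print(s,O+ex*s)
"
```

```text
[ 0.50887734 -0.3581991   0.058     ] [ 0.57345961 -0.34976894  0.034     ] 0.06513014842140857
0.029543141586218465 0.09464036200916147
at [ 0.4793 -0.3593  0.0248] rot deg [ 0.16 -0.18  0.01] dist 0.12021767434942357
d [ 0.001  0.001 -0.481] a [ 0.002 -0.002  0.   ]
-0.34 [ 0.53085795 -0.24238544]
-0.3 [ 0.53828643 -0.20308127]
-0.15 [ 0.56614321 -0.05569064]
```

```bash
python3 -m jog '[{"dx":0,"dy":0,"dz":-0.02,"ax":0,"ay":0,"az":0,"grip":-0.5},{"dx":0,"dy":0,"dz":-0.1,"ax":0,"ay":0,"az":0,"grip":-0.5},{"dx":0,"dy":0,"dz":-0.25,"ax":0,"ay":0,"az":0,"grip":-0.5},{"dx":0,"dy":0,"dz":-0.4,"ax":0,"ay":0,"az":0,"grip":-0.5},{"dx":0,"dy":0,"dz":-0.48,"ax":0,"ay":0,"az":0,"grip":-0.5}]' 100
python3 -c "
from h import *
plan([.5364,-.2129,.145],-10.7,3)
print(manip.get_state()['moment'])
snap('wrist','w4.png')"
```

```text
clock: 4.6
position: [0.479, -0.3595, 0.1466]
ee_rot: [0.002, 0.999, 0.049, 0.002]
contact_force: [1.7, -1.4, -1.8]
width: 0.0528
gripper_force: 105.2
at [ 0.479  -0.3595  0.1466] rot deg [  0.32  -0.   -73.7 ] dist 0.15745232974433956
d [ 0.095 -0.187  0.002] a [ 0.001 -0.    -0.273]
d [ 0.164 -0.131  0.002] a [ 0.001 -0.    -0.273]
d [ 0.204 -0.05   0.002] a [ 0.001 -0.    -0.273]
[-0.07516532  0.06507419 -0.00655259]
```

```bash
python3 -m jog '[{"dx":0.03,"dy":-0.06,"dz":0,"ax":0,"ay":0,"az":-0.08,"grip":-0.5},{"dx":0.095,"dy":-0.187,"dz":0,"ax":0,"ay":0,"az":-0.273,"grip":-0.5},{"dx":0.095,"dy":-0.187,"dz":0,"ax":0,"ay":0,"az":-0.273,"grip":-0.5},{"dx":0.095,"dy":-0.187,"dz":0,"ax":0,"ay":0,"az":-0.273,"grip":-0.5},{"dx":0.095,"dy":-0.187,"dz":0,"ax":0,"ay":0,"az":-0.273,"grip":-0.5}]' >/dev/null
python3 -m jog '[{"dx":0.164,"dy":-0.131,"dz":0,"ax":0,"ay":0,"az":-0.273,"grip":-0.5},{"dx":0.164,"dy":-0.131,"dz":0,"ax":0,"ay":0,"az":-0.273,"grip":-0.5},{"dx":0.164,"dy":-0.131,"dz":0,"ax":0,"ay":0,"az":-0.273,"grip":-0.5},{"dx":0.164,"dy":-0.131,"dz":0,"ax":0,"ay":0,"az":-0.273,"grip":-0.5},{"dx":0.164,"dy":-0.131,"dz":0,"ax":0,"ay":0,"az":-0.273,"grip":-0.5}]' >/dev/null
python3 -m jog '[{"dx":0.204,"dy":-0.05,"dz":0,"ax":0,"ay":0,"az":-0.273,"grip":-0.5},{"dx":0.204,"dy":-0.05,"dz":0,"ax":0,"ay":0,"az":-0.273,"grip":-0.5},{"dx":0.204,"dy":-0.05,"dz":0,"ax":0,"ay":0,"az":-0.273,"grip":-0.5},{"dx":0.204,"dy":-0.05,"dz":0,"ax":0,"ay":0,"az":-0.273,"grip":-0.5},{"dx":0.204,"dy":-0.05,"dz":0,"ax":0,"ay":0,"az":-0.273,"grip":-0.5}]'
python3 -m jog '[{"dx":0,"dy":0,"dz":0,"ax":0,"ay":0,"az":0,"grip":-0.5}]'
python3 -c "
from h import *
plan([.5364,-.2129,.075],-10.7,1)
snap('wrist','w5.png');snap('scene','s5.png')
a=cv2.imread('pics/s5.png')[180:380,120:420]
cv2.imwrite('pics/v5.png',np.vstack([cv2.resize(a,(600,400)),np.zeros((0,600,3),np.uint8)]))
g=cv2.imread('pics/w5.png').max(axis=2)
"
```

```text
clock: 5.9
position: [0.5351, -0.2118, 0.1421]
ee_rot: [-0.0, 0.77, 0.638, -0.0]
contact_force: [0.2, -0.2, -3.1]
width: 0.0528
gripper_force: 105.6
clock: 5.98
position: [0.5352, -0.2121, 0.1423]
ee_rot: [-0.0, 0.771, 0.637, -0.0]
contact_force: [0.2, -0.9, -3.1]
width: 0.0529
gripper_force: 105.7
at [ 0.5352 -0.2121  0.1423] rot deg [-0.01  0.   -0.21] dist 0.06729411153659341
d [-0.002  0.005  0.269] a [-0.     0.    -0.002]
```

View pics/w5.png

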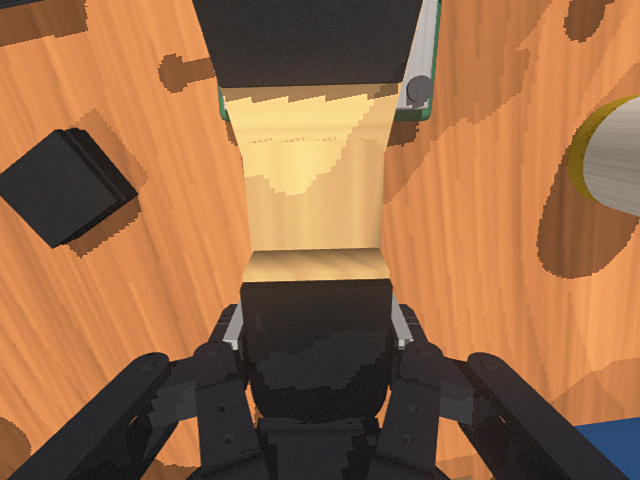

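```bash
python3 -c "
from h import *
ex=np.array([np.cos(1.384),np.sin(1.384)]);ey=np.array([-ex[1],ex[0]]);O=np.array([.594,.0917])
for y in(-.068,.068,0):
  p=O-.222*ex+y*ey; print(y,proj('w5.png',[*p,.04]))
print(at_z('w5.png',(221,118),.038),at_z('w5.png',(432,118),.038))
for p in((10,),(60,)):
  pass
print([(lambda P:((P[:2]-O)@ex,(P[:2]-O)@ey))(at_z('w5.png',p,.04)) for p in((221,113),(432,118),(440,10))])
s=at_z('w5.png',(311,86),.1423+.0092);print('rubber rear',(s[:2]-O)@ex,(s[:2]-O)@ey)
p=manip.get_state()['position'][:2]-O;print('tool',p@ex,p@ey)
"
```

```text
-0.068 [420.45747967 105.83698552]
0.068 [214.14110942 106.4906837 ]
0 [317.26304724 106.16394946]
[ 0.48787311 -0.12153126  0.038     ] [ 0.6270352 -0.1482607  0.038    ]
[(np.float64(-0.2260650737517268), np.float64(0.06385822590523303)), (np.float64(-0.2296262608181195), np.float64(-0.07640189175075007)), (np.float64(-0.1673998225450083), np.float64(-0.07474095599634424))]
rubber rear -0.2174007739817739 0.0020463979194090816
tool -0.3095074637165518 0.0013653752277606995
```

```bash
python3 -m jog '[{"dx":0,"dy":0.005,"dz":0.1,"ax":0,"ay":0,"az":-0.002,"grip":-0.5},{"dx":0,"dy":0.005,"dz":0.22,"ax":0,"ay":0,"az":-0.002,"grip":-0.5},{"dx":0,"dy":0.005,"dz":0.277,"ax":0,"ay":0,"az":-0.002,"grip":-0.5},{"dx":0,"dy":0.005,"dz":0.277,"ax":0,"ay":0,"az":-0.002,"grip":-0.5}]'
python3 -c "
from h import *
snap('wrist','w6.png');snap('top','t6.png');snap('scene','s6.png')
plan([.5364,-.2129,.073],-10.7,1)
a=cv2.imread('pics/w6.png')[0:170,140:520];b=cv2.imread('pics/t6.png')[165:305,310:510];c=cv2.imread('pics/s6.png')[200:330,200:420]
f=cv2.INTER_CUBIC
cv2.imwrite('pics/v6.png',np.vstack([cv2.resize(a,(670,300),interpolation=f),np.hstack([cv2.resize(b,(400,280),interpolation=f)[:,:330],cv2.resize(c,(440,260),interpolation=f)[:,:340] if 0 else cv2.resize(c,(440,280),interpolation=f)[:,:340]])]))
"
```

```text
clock: 6.42
position: [0.5337, -0.2109, 0.0697]
ee_rot: [-0.004, 0.77, 0.639, -0.001]
contact_force: [-1.1, -0.5, -2.7]
width: 0.0526
gripper_force: 105.6
at [ 0.5374 -0.2126  0.0741] rot deg [0.1  0.02 0.13] dist 0.001515751568682994
d [-0.002 -0.004  0.005] a [0.001 0.    0.001]
```

View pics/v6.png

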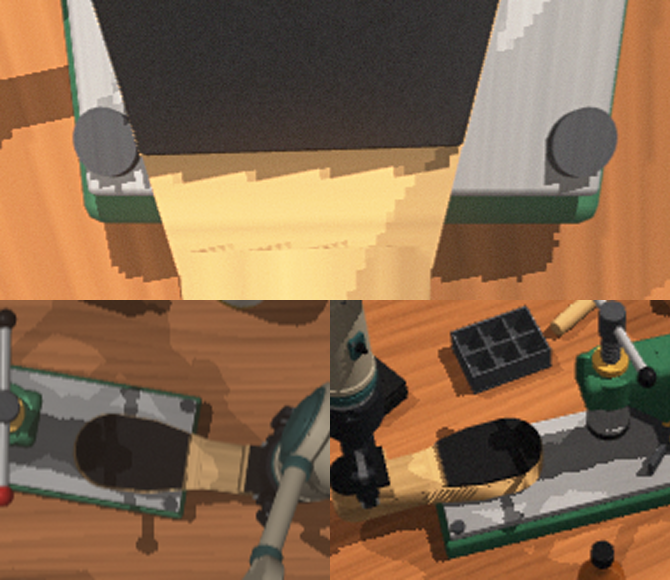

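```bash
python3 -c "
from h import *
ex=np.array([np.cos(1.384),np.sin(1.384)]);ey=np.array([-ex[1],ex[0]]);O=np.array([.594,.0917])
def uv(x,y): return (140+x/1.763,y*170/300)
def L(P): return ((P[:2]-O)@ex).round(4),((P[:2]-O)@ey).round(4)
for n,p,h in(('bedL',(90,190),.04),('bedR',(605,190),.04),('bedL2',(70,10),.04),('bedR2',(618,40),.04),('bL',(78,100),.04),('bR',(612,100),.04),('rubL',(143,154),.083),('rubR',(462,146),.083)):
  print(n,L(at_z('w6.png',uv(*p),h)))
p=manip.get_state()['position'][:2]-O;print('tool',p@ex,p@ey)
# top: sole in bed
K,wc=cam('t6.png')
"
```

```text
bedL (np.float64(-0.2231), np.float64(0.0611))
bedR (np.float64(-0.2229), np.float64(-0.0746))
bedL2 (np.float64(-0.1821), np.float64(0.0611))
bedR2 (np.float64(-0.1885), np.float64(-0.0724))
bL (np.float64(-0.2018), np.float64(0.0616))
bR (np.float64(-0.2017), np.float64(-0.0731))
rubL (np.float64(-0.2173), np.float64(0.0349))
rubR (np.float64(-0.2157), np.float64(-0.027))
tool -0.3095584158923401 -0.0008666089769573664
```

```bash
python3 -c "
from h import *
ex=np.array([np.cos(1.384),np.sin(1.384)]);ey=np.array([-ex[1],ex[0]]);O=np.array([.594,.0917])
def L(P): return ((P[:2]-O)@ex).round(4),((P[:2]-O)@ey).round(4)
print(manip.get_state()['position']);snap('wrist','w7.png');snap('top','t7.png');st=manip.get_state();print(st['position'])
h=st['position'][2]-.0248+.034
g=cv2.imread('pics/w7.png')
def dark(img,thr): return (img.max(axis=2)<thr)
m=dark(g,75)
for v in(10,40,70,80):
  k=np.where(m[v,180:460])[0]+180;print('w rub',v,k.min(),k.max(),L(at_z('w7.png',((k.min()+k.max())/2,v),h)))
# bed gray: low saturation bright
hs=cv2.cvtColor(g,cv2.COLOR_BGR2HSV);gr=((hs[...,1]<60)&(hs[...,2]>80))
for v in(15,30,45,98,103):
  k=np.where(gr[v,120:540])[0]+120;print('w bed',v,k.min(),k.max(),L(at_z('w7.png',(k.min(),v),.04)),L(at_z('w7.png',(k.max(),v),.04)))
t=cv2.imread('pics/t7.png');mm=dark(t,52).astype(np.uint8);mm[:, :340]=0;mm[:,415:]=0;mm[:210]=0;mm[275:]=0
n,lab,stt,cen=cv2.connectedComponentsWithStats(mm)
for i in range(1,n):
  if stt[i,4]>300: 
    print('top comp',stt[i],cen[i],at_z('t7.png',cen[i],h),L(at_z('t7.png',cen[i],h)))
print('tool',L(st['position']), 'expected rubber centroid in tool x ~ .155')
"
```

```text
[ 0.53736285 -0.21263435  0.07414011]
[ 0.53777638 -0.21272408  0.07488361]
w rub 10 196 419 (np.float64(-0.1946), np.float64(0.0014))
w rub 40 205 411 (np.float64(-0.2033), np.float64(0.0013))
w rub 70 209 443 (np.float64(-0.2125), np.float64(-0.0049))
w rub 80 210 440 (np.float64(-0.2157), np.float64(-0.0045))
w bed 15 173 478 (np.float64(-0.186), np.float64(0.0616)) (np.float64(-0.1856), np.float64(-0.0726))
w bed 30 175 476 (np.float64(-0.1918), np.float64(0.0615)) (np.float64(-0.1914), np.float64(-0.0726))
w bed 45 176 474 (np.float64(-0.1977), np.float64(0.0619)) (np.float64(-0.1973), np.float64(-0.0726))
w bed 98 183 467 (np.float64(-0.22), np.float64(0.0615)) (np.float64(-0.2196), np.float64(-0.0726))
w bed 103 183 466 (np.float64(-0.2222), np.float64(0.0617)) (np.float64(-0.2218), np.float64(-0.0725))
top comp [ 349  221   56   38 1718] [376.32305006 240.01804424] [ 0.55881158 -0.05617974  0.08408361] (np.float64(-0.1518), np.float64(0.0071))
tool (np.float64(-0.3096), np.float64(-0.0013)) expected rubber centroid in tool x ~ .155
```

```bash
python3 -m jog '[{"dx":0.1,"dy":0.024,"dz":0,"ax":0,"ay":0,"az":0,"grip":-0.5},{"dx":0.2,"dy":0.024,"dz":0,"ax":0,"ay":0,"az":0,"grip":-0.5},{"dx":0.2,"dy":0.024,"dz":0.02,"ax":0,"ay":0,"az":0,"grip":-0.5},{"dx":0.2,"dy":0.024,"dz":0.03,"ax":0,"ay":0,"az":0,"grip":-0.5},{"dx":0.2,"dy":0.024,"dz":0.03,"ax":0,"ay":0,"az":0,"grip":-0.5}]'
python3 -m jog '[{"dx":0,"dy":0,"dz":0.004,"ax":0,"ay":0,"az":0,"grip":-0.5},{"dx":0,"dy":0,"dz":0.004,"ax":0,"ay":0,"az":0,"grip":-0.5}]'
python3 -m jog '[{"dx":0,"dy":0,"dz":0.004,"ax":0,"ay":0,"az":0,"grip":-0.5},{"dx":0,"dy":0,"dz":0.004,"ax":0,"ay":0,"az":0,"grip":-0.5},{"dx":0,"dy":0,"dz":0.004,"ax":0,"ay":0,"az":0,"grip":-0.5}]'
python3 -c "
from h import *
print(manip.get_state())"
```

```text
clock: 7.08
position: [0.5516, -0.1641, 0.0661]
ee_rot: [0.0, 0.769, 0.64, -0.0]
contact_force: [-0.3, 0.5, -1.8]
width: 0.0526
gripper_force: 105.7
clock: 7.25
position: [0.5516, -0.1646, 0.0652]
ee_rot: [0.0, 0.769, 0.639, 0.0]
contact_force: [-0.4, 1.1, -1.5]
width: 0.0528
gripper_force: 106.0
clock: 7.5
position: [0.5517, -0.1647, 0.0649]
ee_rot: [0.001, 0.769, 0.639, 0.0]
contact_force: [-3.4, -0.0, 5.9]
width: 0.0525
gripper_force: 106.7
{'clock': 7.5, 'qpos': array([-4.10767693e-01,  4.15217744e-01,  1.74267608e+00, -2.65494929e-04,
        9.82629756e-01, -2.26659437e-01]), 'qd': array([ 3.18222741e-05, -5.35291913e-04,  2.39118304e-04, -1.68090558e-03,
        8.38298420e-04,  1.42411617e-03]), 'effort': array([  0.41515161, -41.75832152, -19.09906626,   0.26925802,
        -0.77575872,   0.075478  ]), 'position': array([ 0.55167006, -0.16466765,  0.0649405 ]), 'ee_rot': array([5.27083993e-04, 7.69065952e-01, 6.39169197e-01, 1.41837338e-04]), 'contact_force': array([-3.42760676e+00, -1.33906067e-03,  5.86002846e+00]), 'moment': array([0.1164504 , 0.36999819, 0.06286033]), 'gripper_force': 106.72430836450076, 'width': 0.05247975824068733}
```

```bash
python3 -m jog '[{"dx":0.07,"dy":0,"dz":0,"ax":0,"ay":0,"az":0,"grip":-0.5},{"dx":0.14,"dy":0,"dz":0,"ax":0,"ay":0,"az":0,"grip":-0.5},{"dx":0.21,"dy":0,"dz":0,"ax":0,"ay":0,"az":0,"grip":-0.5},{"dx":0.28,"dy":0,"dz":0,"ax":0,"ay":0,"az":0,"grip":-0.5},{"dx":0.33,"dy":0,"dz":0,"ax":0,"ay":0,"az":0,"grip":-0.5}]'
python3 -m jog '[{"dx":0.0,"dy":0,"dz":0,"ax":0,"ay":0,"az":0,"grip":-0.5},{"dx":0,"dy":0,"dz":0,"ax":0,"ay":0,"az":0,"grip":-0.5}]'
python3 -c "
from h import *
ex=np.array([np.cos(1.384),np.sin(1.384)]);ey=np.array([-ex[1],ex[0]]);O=np.array([.594,.0917])
s=manip.get_state();p=s['position'][:2]-O;f=s['contact_force'][:2];print(p@ex,p@ey,f@ex,f@ey,s['moment'])
snap('wrist','w8.png');snap('scene','s8.png');plan([0,0,0],-10.7,1)
a=cv2.imread('pics/s8.png')[190:320,210:430]
cv2.imwrite('pics/v8.png',cv2.resize(a,(780,460),interpolation=cv2.INTER_CUBIC))
"
```

```text
clock: 7.92
position: [0.5678, -0.0834, 0.065]
ee_rot: [0.002, 0.769, 0.64, 0.0]
contact_force: [-1.4, -6.0, 5.5]
width: 0.0527
gripper_force: 106.8
clock: 8.08
position: [0.5681, -0.0812, 0.065]
ee_rot: [0.0, 0.769, 0.639, 0.002]
contact_force: [0.4, 4.1, 5.1]
width: 0.0528
gripper_force: 106.8
-0.17467831470251188 -0.006671544296532834 4.084865067106726 0.39621762528820076 [0.63071792 0.09292211 0.0453029 ]
at [ 0.5681 -0.0813  0.065 ] rot deg [ 0.17 -0.18  0.13] dist 0.5775625479181248
d [-0.098 -2.294  0.253] a [ 0.002 -0.002  0.001]
```

View pics/v8.png

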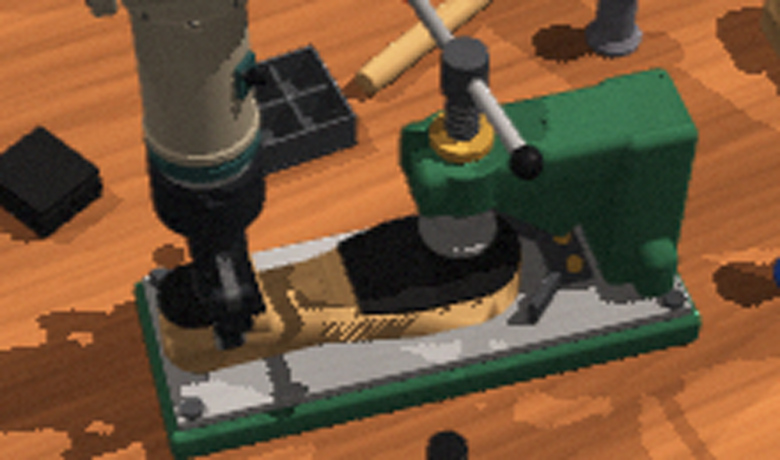

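```bash
cat > f.py <<'E'
from h import *
ex=np.array([np.cos(1.384),np.sin(1.384)]);ey=np.array([-ex[1],ex[0]]);O=np.array([.594,.0917])
s=manip.get_state();p=s['position'][:2]-O;f=s['contact_force'];print('>>',np.round([p@ex,p@ey,f[:2]@ex,f[:2]@ey,f[2]],4),s['moment'].round(3))
E
python3 -m jog '[{"dx":0.02,"dy":0,"dz":0,"ax":0,"ay":0,"az":0,"grip":-0.5},{"dx":0.04,"dy":0,"dz":0,"ax":0,"ay":0,"az":0,"grip":-0.5},{"dx":0.04,"dy":0,"dz":0,"ax":0,"ay":0,"az":0,"grip":-0.5}]' >/dev/null;python3 f.py
python3 -m jog '[{"dx":0.008,"dy":0,"dz":0,"ax":0,"ay":0,"az":0,"grip":-0.5},{"dx":0.008,"dy":0,"dz":0,"ax":0,"ay":0,"az":0,"grip":-0.5}]' >/dev/null;python3 f.py
python3 -m jog '[{"dx":0.008,"dy":0,"dz":0,"ax":0,"ay":0,"az":0,"grip":-0.5},{"dx":0.008,"dy":0,"dz":0,"ax":0,"ay":0,"az":0,"grip":-0.5}]' >/dev/null;python3 f.py
```

```text
>> [-0.167  -0.0068 -2.077   0.5439  6.0996] [-0.098  0.247  0.093]
>> [-1.6560e-01 -6.8000e-03 -4.0654e+00  4.4830e-01  7.2241e+00] [-0.219  0.338  0.196]
>> [-0.1639 -0.0068 -4.5163  0.5087  6.2303] [-0.351  0.31   0.197]
```

```bash
cd .;
python3 -m jog '[{"dx":0.008,"dy":0,"dz":0,"ax":0,"ay":0,"az":0,"grip":-0.5},{"dx":0.008,"dy":0,"dz":0,"ax":0,"ay":0,"az":0,"grip":-0.5}]' >/dev/null;python3 f.py
python3 -m jog '[{"dx":0.008,"dy":0,"dz":0,"ax":0,"ay":0,"az":0,"grip":-0.5},{"dx":0.008,"dy":0,"dz":0,"ax":0,"ay":0,"az":0,"grip":-0.5}]' >/dev/null;python3 f.py
python3 -m jog '[{"dx":0.008,"dy":0,"dz":0,"ax":0,"ay":0,"az":0,"grip":-0.5},{"dx":0.008,"dy":0,"dz":0,"ax":0,"ay":0,"az":0,"grip":-0.5}]' >/dev/null;python3 f.py
```

```text
>> [-0.1619 -0.0067 -5.0566 -0.3275  6.371 ] [-0.357  0.366  0.055]
>> [-0.1599 -0.0067 -4.8093 -0.706   6.4934] [-0.365  0.308  0.125]
>> [-1.5790e-01 -6.7000e-03 -4.4915e+00 -1.1775e+00  7.5116e+00] [-0.386  0.352  0.118]
```

```bash
cd .;
python3 -m jog '[{"dx":0.006,"dy":0,"dz":0,"ax":0,"ay":0,"az":0,"grip":-0.5},{"dx":0.006,"dy":0,"dz":0,"ax":0,"ay":0,"az":0,"grip":-0.5}]' >/dev/null;python3 f.py
python3 -m jog '[{"dx":0.004,"dy":0,"dz":0,"ax":0,"ay":0,"az":0,"grip":-0.5},{"dx":0.004,"dy":0,"dz":0,"ax":0,"ay":0,"az":0,"grip":-0.5}]' >/dev/null;python3 f.py
python3 -m jog '[{"dx":0.004,"dy":0,"dz":0,"ax":0,"ay":0,"az":0,"grip":-0.5},{"dx":0.004,"dy":0,"dz":0,"ax":0,"ay":0,"az":0,"grip":-0.5}]' >/dev/null;python3 f.py
```

```text
>> [-1.5740e-01 -6.8000e-03 -7.5908e+00 -5.2700e-02  5.5982e+00] [-0.772  0.453  0.057]
>> [-1.57400e-01 -6.80000e-03 -1.02882e+01  2.16200e-01  7.04530e+00] [-1.059  0.468  0.056]
>> [-1.57400e-01 -7.10000e-03 -1.35393e+01 -2.73200e-01  5.32240e+00] [-1.394  0.473  0.169]
```

```bash
cd .;
python3 -m jog '[{"dx":-0.006,"dy":0,"dz":0,"ax":0,"ay":0,"az":0,"grip":-0.5},{"dx":-0.006,"dy":0,"dz":0,"ax":0,"ay":0,"az":0,"grip":-0.5},{"dx":-0.006,"dy":0,"dz":0,"ax":0,"ay":0,"az":0,"grip":-0.5}]' >/dev/null;python3 f.py
python3 -m jog '[{"dx":0,"dy":0,"dz":0,"ax":0,"ay":0,"az":0,"grip":0},{"dx":0,"dy":0,"dz":0,"ax":0,"ay":0,"az":0,"grip":0.5},{"dx":0,"dy":0,"dz":0,"ax":0,"ay":0,"az":0,"grip":0.9},{"dx":0,"dy":0,"dz":0,"ax":0,"ay":0,"az":0,"grip":0.9},{"dx":0,"dy":0,"dz":0,"ax":0,"ay":0,"az":0,"grip":0.9}]';python3 f.py
python3 -m jog '[{"dx":0,"dy":0,"dz":-0.08,"ax":0,"ay":0,"az":0,"grip":0.9},{"dx":0,"dy":0,"dz":-0.24,"ax":0,"ay":0,"az":0,"grip":0.9},{"dx":0,"dy":0,"dz":-0.4,"ax":0,"ay":0,"az":0,"grip":0.9},{"dx":0,"dy":0,"dz":-0.5,"ax":0,"ay":0,"az":0,"grip":0.9},{"dx":0,"dy":0,"dz":-0.5,"ax":0,"ay":0,"az":0,"grip":0.9}]'
python3 -c "
from h import *
snap('wrist','w9.png');snap('top','t9.png')
plan([.545,.089,.335],88,4)"
```

```text
>> [-1.5740e-01 -7.0000e-03 -8.6738e+00 -4.6790e-01  5.9245e+00] [-0.856  0.395  0.152]
clock: 10.43
position: [0.5704, -0.0608, 0.0635]
ee_rot: [-0.0, 0.769, 0.639, 0.0]
contact_force: [-0.0, 1.0, -0.2]
width: 0.0812
gripper_force: 0.0
>> [-0.1542 -0.0052  1.0155  0.2167 -0.1654] [-0.045 -0.027  0.002]
clock: 10.85
position: [0.5744, -0.0615, 0.1951]
ee_rot: [0.005, 0.769, 0.64, 0.004]
contact_force: [-0.3, -0.6, 0.1]
width: 0.0812
gripper_force: 0.0
at [ 0.571  -0.0609  0.1897] rot deg [  0.11   0.1  -98.49] dist 0.21035265280200763
d [ 0.143 -0.053 -0.145] a [ 0.     0.    -0.274]
d [ 0.152  0.012 -0.145] a [ 0.     0.    -0.274]
d [ 0.133  0.074 -0.145] a [ 0.     0.    -0.274]
d [ 0.09   0.122 -0.145] a [ 0.     0.    -0.274]
```

View pics/w9.png

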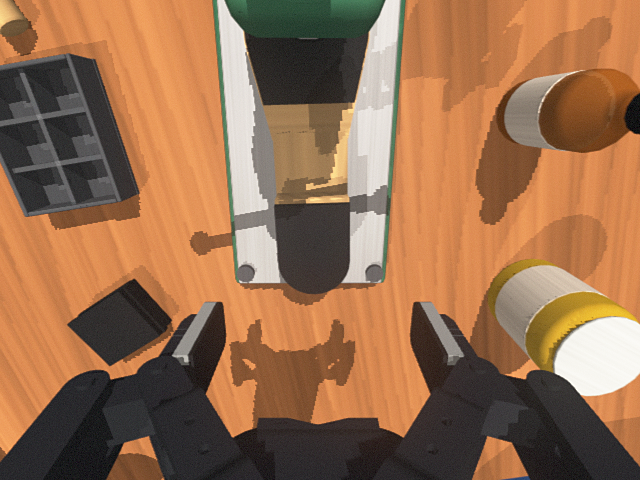

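```bash
cd .;
python3 -m jog '[{"dx":0,"dy":0,"dz":-0.15,"ax":0,"ay":0,"az":-0.08,"grip":0.9},{"dx":0,"dy":0,"dz":-0.3,"ax":0,"ay":0,"az":-0.16,"grip":0.9},{"dx":0,"dy":0,"dz":-0.45,"ax":0,"ay":0,"az":-0.23,"grip":0.9},{"dx":0,"dy":0,"dz":-0.58,"ax":0,"ay":0,"az":-0.3,"grip":0.9},{"dx":0,"dy":0,"dz":-0.58,"ax":0,"ay":0,"az":-0.38,"grip":0.9}]' | head -2
python3 -c "
from h import *
plan([.545,.089,.335],88,3)"
```

```text
clock: 11.37
position: [0.5729, -0.0614, 0.3391]
at [ 0.5729 -0.0614  0.3391] rot deg [  0.22   0.52 -64.  ] dist 0.15302372386082108
d [0.198 0.048 0.005] a [ 0.001  0.002 -0.237]
d [0.167 0.116 0.005] a [ 0.001  0.002 -0.237]
d [0.114 0.169 0.005] a [ 0.001  0.002 -0.237]
```

```bash
cd .;
python3 -m jog '[{"dx":0.198,"dy":0.048,"dz":0,"ax":0,"ay":0,"az":-0.237,"grip":0.5},{"dx":0.198,"dy":0.048,"dz":0,"ax":0,"ay":0,"az":-0.237,"grip":0.5},{"dx":0.198,"dy":0.048,"dz":0,"ax":0,"ay":0,"az":-0.237,"grip":0.5},{"dx":0.198,"dy":0.048,"dz":0,"ax":0,"ay":0,"az":-0.237,"grip":0.5}]' | head -2
python3 -m jog '[{"dx":0.167,"dy":0.116,"dz":0,"ax":0,"ay":0,"az":-0.237,"grip":0.5},{"dx":0.167,"dy":0.116,"dz":0,"ax":0,"ay":0,"az":-0.237,"grip":0.5},{"dx":0.167,"dy":0.116,"dz":0,"ax":0,"ay":0,"az":-0.237,"grip":0.5},{"dx":0.167,"dy":0.116,"dz":0,"ax":0,"ay":0,"az":-0.237,"grip":0.5}]' | head -2
python3 -m jog '[{"dx":0.114,"dy":0.169,"dz":0,"ax":0,"ay":0,"az":-0.237,"grip":0.5},{"dx":0.114,"dy":0.169,"dz":0,"ax":0,"ay":0,"az":-0.237,"grip":0.5},{"dx":0.114,"dy":0.169,"dz":0,"ax":0,"ay":0,"az":-0.237,"grip":0.5},{"dx":0.114,"dy":0.169,"dz":0,"ax":0,"ay":0,"az":-0.237,"grip":0.5},{"dx":0.114,"dy":0.169,"dz":0,"ax":0,"ay":0,"az":-0.237,"grip":0.5}]' | head -3
python3 -m jog '[{"dx":0,"dy":0,"dz":0,"ax":0,"ay":0,"az":0,"grip":0.5}]' | head -2
python3 -c "
from h import *
snap('wrist','w10.png');plan([.545,.089,.335],88,1)
g=cv2.imread('pics/w10.png');hs=cv2.cvtColor(g,cv2.COLOR_BGR2HSV)
r=((hs[...,0]<6)|(hs[...,0]>174))&(hs[...,1]>190)&(hs[...,2]>90)
n,l,st,c=cv2.connectedComponentsWithStats(r.astype(np.uint8))
for i in range(1,n):
  if st[i,4]>60: print('red',st[i],c[i],at_z('w10.png',c[i],.265))
for p in([.6,.0876,.265],[.512,.0896,.265],[.545,.0886,.265],[.6,.0876,.282]):print(proj('w10.png',p))
gr=(hs[...,1]<40)&(hs[...,2]>60)
for u in range(200,460,20):pass
np.save('pics/gr.npy',gr)
for v in range(0,480,30):
  k=np.where(gr[v,220:420])[0]+220
  if len(k):print(v,k.min(),k.max(),len(k))
"
```

```text
clock: 11.7
position: [0.5608, -0.0099, 0.3316]
clock: 12.03
position: [0.5522, 0.0395, 0.3321]
clock: 12.45
position: [0.5436, 0.0887, 0.3329]
ee_rot: [-0.001, 0.024, 1.0, -0.0]
clock: 12.53
position: [0.5437, 0.0885, 0.3331]
at [0.5437 0.0885 0.3333] rot deg [-0.01 -0.05 -0.63] dist 0.0022118597253638498
d [-0.005  0.002 -0.007] a [-0.    -0.001 -0.007]
red [310 184  32  33 695] [325.30359712 201.02589928] [0.51130538 0.09275491 0.265     ]
[322.90078429 324.56101008]
[320.26129505 202.3477748 ]
[320.94568447 251.82339176]
[323.24677778 339.34923731]
0 220 321 68
30 220 321 18
60 220 322 103
180 220 377 158
210 370 419 50
240 315 401 32
270 316 332 17
300 227 409 45
330 220 419 58
360 319 333 15
390 248 333 16
420 241 382 17
```

```bash
cd .;
python3 -m jog '[{"dx":-0.003,"dy":0.012,"dz":0.1,"ax":0,"ay":0,"az":0,"grip":0.2},{"dx":-0.003,"dy":0.012,"dz":0.22,"ax":0,"ay":0,"az":0,"grip":0.2},{"dx":-0.003,"dy":0.012,"dz":0.32,"ax":0,"ay":0,"az":0,"grip":0.2},{"dx":-0.003,"dy":0.012,"dz":0.345,"ax":0,"ay":0,"az":0,"grip":0.2},{"dx":-0.003,"dy":0.012,"dz":0.345,"ax":0,"ay":0,"az":0,"grip":0.2}]'
python3 -m jog '[{"dx":0,"dy":0,"dz":0,"ax":0,"ay":0,"az":0,"grip":-0.2},{"dx":0,"dy":0,"dz":0,"ax":0,"ay":0,"az":0,"grip":-0.5},{"dx":0,"dy":0,"dz":0,"ax":0,"ay":0,"az":0,"grip":-0.8},{"dx":0,"dy":0,"dz":0,"ax":0,"ay":0,"az":0,"grip":-1},{"dx":0,"dy":0,"dz":0,"ax":0,"ay":0,"az":0,"grip":-1}]' 40
python3 -m jog '[{"dx":0,"dy":0,"dz":0,"ax":0,"ay":0,"az":0,"grip":-1},{"dx":0,"dy":0,"dz":0,"ax":0,"ay":0,"az":0,"grip":-1}]' 40; python3 -c "
from rig import manip
print(manip.get_state()['moment'])"
```

```text
clock: 13.0
position: [0.5433, 0.0916, 0.2455]
ee_rot: [-0.002, 0.022, 1.0, -0.0]
contact_force: [-0.2, 0.1, 1.2]
width: 0.051
gripper_force: 0.0
clock: 13.42
position: [0.5455, 0.0926, 0.2494]
ee_rot: [0.002, 0.021, 1.0, 0.001]
contact_force: [-1.0, 0.3, 5.2]
width: 0.0101
gripper_force: 39.2
clock: 13.58
position: [0.5455, 0.0926, 0.2494]
ee_rot: [0.002, 0.02, 1.0, 0.0]
contact_force: [-0.2, 1.6, 6.6]
width: 0.0103
gripper_force: 39.2
[0.206919   0.00343272 0.04834865]
```

```bash
cat > tq.py <<'E'
from h import *
C=np.array([.600,.0895])
s=manip.get_state();p=s['position'];F=s['contact_force'];M=s['moment'];q=s['ee_rot'];r=R.from_quat(np.r_[q[1:],q[0]]).as_matrix()
d=p[:2]-C; f=r.T@F
print('>>t%.2f th=%.1f r=%.4f z=%.4f f_tool'%(s['clock'],np.degrees(np.arctan2(d[1],d[0])),np.hypot(*d),p[2]),f.round(1),'yawx %.1f'%np.degrees(np.arctan2(r[1,0],r[0,0])),'T=%.3f Mz=%.3f'%(d[0]*F[1]-d[1]*F[0],M[2]),'w',round(s['width'],4))
E
python3 -m jog '[{"dx":-0.0012,"dy":0.023,"dz":0.0013,"ax":0,"ay":0,"az":0.0667,"grip":-1},{"dx":-0.0048,"dy":0.0457,"dz":0.0027,"ax":0,"ay":0,"az":0.1333,"grip":-1},{"dx":-0.0108,"dy":0.068,"dz":0.004,"ax":0,"ay":0,"az":0.2,"grip":-1},{"dx":-0.019,"dy":0.0895,"dz":0.0053,"ax":0,"ay":0,"az":0.2667,"grip":-1},{"dx":-0.0295,"dy":0.11,"dz":0.0067,"ax":0,"ay":0,"az":0.3333,"grip":-1}]' >/dev/null; python3 tq.py
python3 -m jog '[{"dx":-0.0012,"dy":0.023,"dz":0.0013,"ax":0,"ay":0,"az":0.0667,"grip":-1},{"dx":-0.0048,"dy":0.0457,"dz":0.0027,"ax":0,"ay":0,"az":0.1333,"grip":-1},{"dx":-0.0108,"dy":0.068,"dz":0.004,"ax":0,"ay":0,"az":0.2,"grip":-1},{"dx":-0.019,"dy":0.0895,"dz":0.0053,"ax":0,"ay":0,"az":0.2667,"grip":-1},{"dx":-0.0295,"dy":0.11,"dz":0.0067,"ax":0,"ay":0,"az":0.3333,"grip":-1}]' >/dev/null; python3 tq.py
```

```text
>>t14.00 th=148.5 r=0.0551 z=0.2478 f_tool [ 0.3 -3.2 -7.8] yawx 147.4 T=0.175 Mz=0.325 w 0.0105
>>t14.42 th=119.3 r=0.0550 z=0.2461 f_tool [-1.  -5.3 -8.5] yawx 117.4 T=0.293 Mz=0.279 w 0.0104
```

```bash
python3 -m jog '[{"dx":-0.0012,"dy":0.023,"dz":0.001,"ax":0,"ay":0,"az":0.0667,"grip":-1},{"dx":-0.0048,"dy":0.0457,"dz":0.002,"ax":0,"ay":0,"az":0.1333,"grip":-1},{"dx":-0.0108,"dy":0.068,"dz":0.003,"ax":0,"ay":0,"az":0.2,"grip":-1},{"dx":-0.019,"dy":0.0895,"dz":0.005,"ax":0,"ay":0,"az":0.2667,"grip":-1},{"dx":-0.0295,"dy":0.11,"dz":0.006,"ax":0,"ay":0,"az":0.3333,"grip":-1}]' >/dev/null; python3 tq.py
python3 -m jog '[{"dx":-0.0012,"dy":0.023,"dz":0.001,"ax":0,"ay":0,"az":0.0667,"grip":-1},{"dx":-0.0048,"dy":0.0457,"dz":0.002,"ax":0,"ay":0,"az":0.1333,"grip":-1},{"dx":-0.0108,"dy":0.068,"dz":0.003,"ax":0,"ay":0,"az":0.2,"grip":-1},{"dx":-0.019,"dy":0.0895,"dz":0.005,"ax":0,"ay":0,"az":0.2667,"grip":-1},{"dx":-0.0295,"dy":0.11,"dz":0.006,"ax":0,"ay":0,"az":0.3333,"grip":-1}]' >/dev/null; python3 tq.py
python3 -m jog '[{"dx":-0.0012,"dy":0.023,"dz":0.001,"ax":0,"ay":0,"az":0.0667,"grip":-1},{"dx":-0.0048,"dy":0.0457,"dz":0.002,"ax":0,"ay":0,"az":0.1333,"grip":-1},{"dx":-0.0108,"dy":0.068,"dz":0.003,"ax":0,"ay":0,"az":0.2,"grip":-1},{"dx":-0.019,"dy":0.0895,"dz":0.005,"ax":0,"ay":0,"az":0.2667,"grip":-1},{"dx":-0.0295,"dy":0.11,"dz":0.006,"ax":0,"ay":0,"az":0.3333,"grip":-1}]' >/dev/null; python3 tq.py
python3 -m jog '[{"dx":-0.0012,"dy":0.023,"dz":0.001,"ax":0,"ay":0,"az":0.0667,"grip":-1},{"dx":-0.0048,"dy":0.0457,"dz":0.002,"ax":0,"ay":0,"az":0.1333,"grip":-1},{"dx":-0.0108,"dy":0.068,"dz":0.003,"ax":0,"ay":0,"az":0.2,"grip":-1},{"dx":-0.019,"dy":0.0895,"dz":0.005,"ax":0,"ay":0,"az":0.2667,"grip":-1},{"dx":-0.0295,"dy":0.11,"dz":0.006,"ax":0,"ay":0,"az":0.3333,"grip":-1}]' >/dev/null; python3 tq.py
```

```text
>>t14.83 th=90.1 r=0.0543 z=0.2444 f_tool [-2.9 -6.5 -8.2] yawx 87.4 T=0.357 Mz=0.227 w 0.0102
>>t15.25 th=60.6 r=0.0533 z=0.2427 f_tool [-5.6 -5.9 -8. ] yawx 57.4 T=0.328 Mz=0.190 w 0.0104
>>t15.67 th=30.5 r=0.0521 z=0.2410 f_tool [-7.1 -6.1 -6.5] yawx 27.4 T=0.336 Mz=0.201 w 0.0104
>>t16.08 th=-0.0 r=0.0511 z=0.2393 f_tool [-7.1 -4.1 -6.7] yawx -2.5 T=0.226 Mz=0.361 w 0.0104
```

```bash
sed -i 's/^C=.*/C=np.array([.5983,.091])/' tq.py
python3 -m jog '[{"dx":0,"dy":0,"dz":0,"ax":0,"ay":0,"az":0,"grip":-0.5},{"dx":0,"dy":0,"dz":0,"ax":0,"ay":0,"az":0,"grip":0},{"dx":0,"dy":0,"dz":0,"ax":0,"ay":0,"az":0,"grip":0},{"dx":0,"dy":0,"dz":-0.1,"ax":0,"ay":0,"az":0,"grip":0},{"dx":0,"dy":0,"dz":-0.22,"ax":0,"ay":0,"az":0,"grip":0}]' >/dev/null
python3 tq.py
python3 -m jog '[{"dx":0,"dy":0,"dz":0,"ax":0,"ay":0,"az":-0.08,"grip":0},{"dx":0,"dy":0,"dz":0,"ax":0,"ay":0,"az":-0.15,"grip":0},{"dx":0,"dy":0,"dz":0,"ax":0,"ay":0,"az":-0.23,"grip":0},{"dx":0,"dy":0,"dz":0,"ax":0,"ay":0,"az":-0.3,"grip":0},{"dx":0,"dy":0,"dz":0,"ax":0,"ay":0,"az":-0.38,"grip":0}]' >/dev/null
python3 -m jog '[{"dx":0,"dy":0,"dz":0,"ax":0,"ay":0,"az":-0.08,"grip":0},{"dx":0,"dy":0,"dz":0,"ax":0,"ay":0,"az":-0.15,"grip":0},{"dx":0,"dy":0,"dz":0,"ax":0,"ay":0,"az":-0.23,"grip":0},{"dx":0,"dy":0,"dz":0,"ax":0,"ay":0,"az":-0.3,"grip":0},{"dx":0,"dy":0,"dz":0,"ax":0,"ay":0,"az":-0.38,"grip":0}]' >/dev/null
python3 -m jog '[{"dx":0,"dy":0,"dz":0,"ax":0,"ay":0,"az":-0.08,"grip":0},{"dx":0,"dy":0,"dz":0,"ax":0,"ay":0,"az":-0.15,"grip":0},{"dx":0,"dy":0,"dz":0,"ax":0,"ay":0,"az":-0.23,"grip":0},{"dx":0,"dy":0,"dz":0,"ax":0,"ay":0,"az":-0.3,"grip":0},{"dx":0,"dy":0,"dz":0,"ax":0,"ay":0,"az":-0.38,"grip":0}]' >/dev/null
python3 -m jog '[{"dx":0,"dy":0,"dz":0,"ax":0,"ay":0,"az":-0.08,"grip":0},{"dx":0,"dy":0,"dz":0,"ax":0,"ay":0,"az":-0.15,"grip":0},{"dx":0,"dy":0,"dz":0,"ax":0,"ay":0,"az":-0.23,"grip":0},{"dx":0,"dy":0,"dz":0,"ax":0,"ay":0,"az":-0.3,"grip":0},{"dx":0,"dy":0,"dz":0,"ax":0,"ay":0,"az":-0.38,"grip":0}]' >/dev/null
python3 -m jog '[{"dx":0,"dy":0,"dz":0,"ax":0,"ay":0,"az":-0.08,"grip":0},{"dx":0,"dy":0,"dz":0,"ax":0,"ay":0,"az":-0.15,"grip":0},{"dx":0,"dy":0,"dz":0,"ax":0,"ay":0,"az":-0.23,"grip":0},{"dx":0,"dy":0,"dz":0,"ax":0,"ay":0,"az":-0.3,"grip":0},{"dx":0,"dy":0,"dz":0,"ax":0,"ay":0,"az":-0.38,"grip":0}]' >/dev/null
python3 tq.py
python3 -c "
from h import *
plan([.5983+.054,.091-.0022,.2395],87.5,1)"
```

```text
>>t16.50 th=-3.7 r=0.0550 z=0.2906 f_tool [ 0.3 -0.3 -0.3] yawx -2.3 T=0.016 Mz=0.021 w 0.0431
>>t18.58 th=-3.5 r=0.0566 z=0.2929 f_tool [0.2 0.3 0.1] yawx 168.9 T=0.017 Mz=-0.051 w 0.0428
at [0.6548 0.0875 0.2929] rot deg [-0.02  0.02 -8.65] dist 0.053482715269938495
d [0.011 0.003 0.214] a [-0.     0.    -0.096]
```

```bash
python3 -m jog '[{"dx":0.011,"dy":0.003,"dz":0,"ax":0,"ay":0,"az":-0.07,"grip":0},{"dx":0.011,"dy":0.003,"dz":0.02,"ax":0,"ay":0,"az":-0.096,"grip":0},{"dx":0.011,"dy":0.003,"dz":0.12,"ax":0,"ay":0,"az":-0.096,"grip":0},{"dx":0.011,"dy":0.003,"dz":0.2,"ax":0,"ay":0,"az":-0.096,"grip":0},{"dx":0.011,"dy":0.003,"dz":0.212,"ax":0,"ay":0,"az":-0.096,"grip":0}]' >/dev/null; python3 tq.py
python3 -m jog '[{"dx":0,"dy":0,"dz":0,"ax":0,"ay":0,"az":0,"grip":-0.4},{"dx":0,"dy":0,"dz":0,"ax":0,"ay":0,"az":0,"grip":-0.8},{"dx":0,"dy":0,"dz":0,"ax":0,"ay":0,"az":0,"grip":-1},{"dx":0,"dy":0,"dz":0,"ax":0,"ay":0,"az":0,"grip":-1},{"dx":0,"dy":0,"dz":0,"ax":0,"ay":0,"az":0,"grip":-1}]' 40 >/dev/null
python3 tq.py
```

```text
>>t19.00 th=-2.5 r=0.0518 z=0.2361 f_tool [0.7 0.5 1. ] yawx 177.2 T=0.024 Mz=-0.016 w 0.043
>>t19.42 th=-2.0 r=0.0545 z=0.2416 f_tool [-0.5  0.9 -1.6] yawx 177.1 T=0.051 Mz=0.184 w 0.0102
```

```bash
python3 -m jog '[{"dx":0.0012,"dy":-0.0228,"dz":0.001,"ax":0,"ay":0,"az":0.0667,"grip":-1},{"dx":0.0048,"dy":-0.0453,"dz":0.002,"ax":0,"ay":0,"az":0.1333,"grip":-1},{"dx":0.0107,"dy":-0.0674,"dz":0.003,"ax":0,"ay":0,"az":0.2,"grip":-1},{"dx":0.0188,"dy":-0.0887,"dz":0.005,"ax":0,"ay":0,"az":0.2667,"grip":-1},{"dx":0.0292,"dy":-0.109,"dz":0.006,"ax":0,"ay":0,"az":0.3333,"grip":-1}]' >/dev/null; python3 tq.py
python3 -m jog '[{"dx":0.0012,"dy":-0.0228,"dz":0.001,"ax":0,"ay":0,"az":0.0667,"grip":-1},{"dx":0.0048,"dy":-0.0453,"dz":0.002,"ax":0,"ay":0,"az":0.1333,"grip":-1},{"dx":0.0107,"dy":-0.0674,"dz":0.003,"ax":0,"ay":0,"az":0.2,"grip":-1},{"dx":0.0188,"dy":-0.0887,"dz":0.005,"ax":0,"ay":0,"az":0.2667,"grip":-1},{"dx":0.0292,"dy":-0.109,"dz":0.006,"ax":0,"ay":0,"az":0.3333,"grip":-1}]' >/dev/null; python3 tq.py
python3 -m jog '[{"dx":0.0012,"dy":-0.0228,"dz":0.001,"ax":0,"ay":0,"az":0.0667,"grip":-1},{"dx":0.0048,"dy":-0.0453,"dz":0.002,"ax":0,"ay":0,"az":0.1333,"grip":-1},{"dx":0.0107,"dy":-0.0674,"dz":0.003,"ax":0,"ay":0,"az":0.2,"grip":-1},{"dx":0.0188,"dy":-0.0887,"dz":0.005,"ax":0,"ay":0,"az":0.2667,"grip":-1},{"dx":0.0292,"dy":-0.109,"dz":0.006,"ax":0,"ay":0,"az":0.3333,"grip":-1}]' >/dev/null; python3 tq.py
```

```text
>>t19.83 th=-31.6 r=0.0545 z=0.2400 f_tool [-0.8  2.4  1.4] yawx 146.9 T=0.127 Mz=0.399 w 0.0105
>>t20.25 th=-61.8 r=0.0545 z=0.2384 f_tool [-1.4  2.3  1.5] yawx 116.9 T=0.124 Mz=0.355 w 0.0103
>>t20.67 th=-92.0 r=0.0546 z=0.2367 f_tool [-1.1  2.7  1.7] yawx 86.9 T=0.148 Mz=0.339 w 0.0103
```

```bash
python3 -m jog '[{"dx":0.0008,"dy":-0.019,"dz":0.001,"ax":0,"ay":0,"az":0.0556,"grip":-1},{"dx":0.0033,"dy":-0.0379,"dz":0.002,"ax":0,"ay":0,"az":0.1111,"grip":-1},{"dx":0.0033,"dy":-0.0379,"dz":0.002,"ax":0,"ay":0,"az":0.1111,"grip":-1}]' >/dev/null; python3 tq.py
python3 -m jog '[{"dx":0.0008,"dy":-0.019,"dz":0.001,"ax":0,"ay":0,"az":0.0556,"grip":-1},{"dx":0.0033,"dy":-0.0379,"dz":0.002,"ax":0,"ay":0,"az":0.1111,"grip":-1},{"dx":0.0033,"dy":-0.0379,"dz":0.002,"ax":0,"ay":0,"az":0.1111,"grip":-1}]' >/dev/null; python3 tq.py
python3 -m jog '[{"dx":0.0008,"dy":-0.019,"dz":0.001,"ax":0,"ay":0,"az":0.0556,"grip":-1},{"dx":0.0033,"dy":-0.0379,"dz":0.002,"ax":0,"ay":0,"az":0.1111,"grip":-1},{"dx":0.0033,"dy":-0.0379,"dz":0.002,"ax":0,"ay":0,"az":0.1111,"grip":-1}]' >/dev/null; python3 tq.py
```

```text
>>t20.92 th=-102.8 r=0.0547 z=0.2361 f_tool [-1.4  3.3  1.5] yawx 77.1 T=0.180 Mz=0.006 w 0.0103
>>t21.17 th=-112.8 r=0.0547 z=0.2355 f_tool [-2.1  3.  -0.1] yawx 67.2 T=0.163 Mz=0.010 w 0.0101
>>t21.42 th=-122.8 r=0.0548 z=0.2349 f_tool [-2.7  4.3 -0.6] yawx 57.2 T=0.234 Mz=0.023 w 0.0102
```

```bash
python3 -m jog '[{"dx":0.0008,"dy":-0.019,"dz":0.001,"ax":0,"ay":0,"az":0.0556,"grip":-1},{"dx":0.0033,"dy":-0.0379,"dz":0.002,"ax":0,"ay":0,"az":0.1111,"grip":-1}]' >/dev/null; python3 tq.py
python3 -m jog '[{"dx":0.0008,"dy":-0.019,"dz":0.001,"ax":0,"ay":0,"az":0.0556,"grip":-1},{"dx":0.0033,"dy":-0.0379,"dz":0.002,"ax":0,"ay":0,"az":0.1111,"grip":-1}]' >/dev/null; python3 tq.py
python3 -m jog '[{"dx":0.0008,"dy":-0.019,"dz":0.001,"ax":0,"ay":0,"az":0.0556,"grip":-1},{"dx":0.0033,"dy":-0.0379,"dz":0.002,"ax":0,"ay":0,"az":0.1111,"grip":-1}]' >/dev/null; python3 tq.py
```

```text
>>t21.58 th=-132.2 r=0.0549 z=0.2344 f_tool [-0.6  4.8 -0.1] yawx 47.2 T=0.265 Mz=0.228 w 0.0102
>>t21.75 th=-142.2 r=0.0549 z=0.2339 f_tool [-0.5  4.4 -0.4] yawx 37.2 T=0.240 Mz=0.257 w 0.0101
>>t21.92 th=-152.2 r=0.0550 z=0.2333 f_tool [-0.2  6.7 -0.7] yawx 27.2 T=0.368 Mz=0.206 w 0.0104
```

```bash
python3 -m jog '[{"dx":0.0008,"dy":-0.019,"dz":0.001,"ax":0,"ay":0,"az":0.0556,"grip":-1},{"dx":0.0033,"dy":-0.0379,"dz":0.002,"ax":0,"ay":0,"az":0.1111,"grip":-1}]' 60 >/dev/null; python3 tq.py
python3 -m jog '[{"dx":0.0008,"dy":-0.019,"dz":0.001,"ax":0,"ay":0,"az":0.0556,"grip":-1},{"dx":0.0033,"dy":-0.0379,"dz":0.002,"ax":0,"ay":0,"az":0.1111,"grip":-1}]' >/dev/null; python3 tq.py
```

```text
>>t22.08 th=-162.3 r=0.0551 z=0.2327 f_tool [0.2 5.  1. ] yawx 17.2 T=0.275 Mz=0.252 w 0.0097
>>t22.25 th=-172.2 r=0.0552 z=0.2322 f_tool [0.7 4.9 0. ] yawx 7.2 T=0.273 Mz=0.308 w 0.0094
```

```bash
python3 -m jog '[{"dx":0.0008,"dy":-0.019,"dz":0.001,"ax":0,"ay":0,"az":0.0556,"grip":-1},{"dx":0.0033,"dy":-0.0379,"dz":0.002,"ax":0,"ay":0,"az":0.1111,"grip":-1}]' >/dev/null; python3 tq.py; python3 -c "
from rig import manip
print(manip.get_state()['qpos'].round(2))"
```

```text
>>t22.42 th=178.1 r=0.0553 z=0.2317 f_tool [ 1.6  6.3 -1.5] yawx -2.8 T=0.350 Mz=0.389 w 0.0097
[ 0.05  0.24  1.55 -0.    1.35  1.67]
```

```bash
python3 -m jog '[{"dx":0.0002,"dy":-0.0095,"dz":0.0005,"ax":0,"ay":0,"az":0.0278,"grip":-1},{"dx":0.0008,"dy":-0.019,"dz":0.001,"ax":0,"ay":0,"az":0.0556,"grip":-1}]' >/dev/null; python3 tq.py
```

```text
>>t22.58 th=173.5 r=0.0553 z=0.2315 f_tool [ 2.   6.7 -0.9] yawx -7.6 T=0.374 Mz=0.438 w 0.0097
```

```bash
python3 -m jog '[{"dx":0.0002,"dy":-0.0095,"dz":0.0005,"ax":0,"ay":0,"az":0.0278,"grip":-1},{"dx":0.0008,"dy":-0.019,"dz":0.001,"ax":0,"ay":0,"az":0.0556,"grip":-1}]' >/dev/null; python3 tq.py
```

```text
>>t22.75 th=168.8 r=0.0553 z=0.2313 f_tool [ 1.9  6.2 -1.7] yawx -12.6 T=0.347 Mz=0.503 w 0.0099
```

```bash
python3 -m jog '[{"dx":0.0002,"dy":-0.0095,"dz":0.0005,"ax":0,"ay":0,"az":0.0278,"grip":-1},{"dx":0.0008,"dy":-0.019,"dz":0.001,"ax":0,"ay":0,"az":0.0556,"grip":-1}]' >/dev/null; python3 tq.py
python3 -m jog '[{"dx":0,"dy":0,"dz":0,"ax":0,"ay":0,"az":0,"grip":-1}]' >/dev/null; python3 tq.py
python3 -m jog '[{"dx":0,"dy":0,"dz":0,"ax":0,"ay":0,"az":0,"grip":-1}]' >/dev/null; python3 tq.py
```

```text
>>t22.92 th=164.1 r=0.0553 z=0.2310 f_tool [ 1.7  6.4 -2.5] yawx -17.6 T=0.357 Mz=0.593 w 0.0098
>>t23.00 th=163.9 r=0.0553 z=0.2311 f_tool [ 2.5  6.  -2.6] yawx -17.6 T=0.334 Mz=0.427 w 0.0098
>>t23.08 th=163.9 r=0.0553 z=0.2310 f_tool [ 2.1  7.  -1.7] yawx -17.5 T=0.391 Mz=0.373 w 0.01
```

```bash
python3 -m jog '[{"dx":0,"dy":0,"dz":0,"ax":0,"ay":0,"az":0,"grip":-0.5},{"dx":0,"dy":0,"dz":0,"ax":0,"ay":0,"az":0,"grip":0},{"dx":0,"dy":0,"dz":0,"ax":0,"ay":0,"az":0,"grip":0},{"dx":0,"dy":0,"dz":-0.1,"ax":0,"ay":0,"az":0,"grip":0},{"dx":0,"dy":0,"dz":-0.2,"ax":0,"ay":0,"az":0,"grip":0}]' >/dev/null; python3 tq.py
python3 -m jog '[{"dx":0,"dy":0,"dz":-0.15,"ax":0,"ay":0,"az":0,"grip":0},{"dx":0,"dy":0,"dz":-0.3,"ax":0,"ay":0,"az":0,"grip":0},{"dx":0,"dy":0,"dz":-0.3,"ax":0,"ay":0,"az":0,"grip":0},{"dx":0,"dy":0,"dz":-0.3,"ax":0,"ay":0,"az":0,"grip":0},{"dx":0,"dy":0,"dz":-0.3,"ax":0,"ay":0,"az":0,"grip":0}]' >/dev/null; python3 tq.py
python3 -c "
from h import *
snap('wrist','w12.png')
g=cv2.imread('pics/w12.png');hs=cv2.cvtColor(g,cv2.COLOR_BGR2HSV)
r=((hs[...,0]<6)|(hs[...,0]>174))&(hs[...,1]>190)&(hs[...,2]>90)
n,l,st,c=cv2.connectedComponentsWithStats(r.astype(np.uint8))
for i in range(1,n):
  if st[i,4]>60:
    P=at_z('w12.png',c[i],.25);print('red',st[i],P,np.degrees(np.arctan2(P[1]-.091,P[0]-.5983)))
"
```

```text
>>t23.50 th=161.7 r=0.0572 z=0.2794 f_tool [ 1.4 -1.  -0.8] yawx -17.8 T=-0.057 Mz=-0.041 w 0.0425
>>t23.92 th=161.5 r=0.0562 z=0.3549 f_tool [0.5 0.4 0.8] yawx -17.8 T=0.024 Mz=0.011 w 0.0428
red [310 260  26  23 436] [0.51487529 0.11251342 0.25      ] 165.5397085017813
```

```bash
python3 -c "
from rig import manip
print(manip.sign_off())"
```

```text
the job is handed in; nothing more can be done
None
```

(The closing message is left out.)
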